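Take the photographed jar out of the imaging cabinet

ROBOT

A 6-joint arm with a two-finger parallel gripper is mounted at the origin on the work surface. World frame = base frame: x ahead of the robot, y to its left, z up, the work surface at z = 0. Lengths are in m, angles in degrees, forces in N, time in s.
With the tool pointing down it reaches from about 0.35 to 0.875 m from the base axis. Payload 4.2 kg.
Tool frame: the origin (TCP) lies at the centre of the arm's flange, where the gripper is bolted on; the fingertips stand 182 mm ahead of it and the grasp point (between the pads) lies 164 mm ahead of it (r.nose_length is the distance from the TCP to the fingertips, in m); z points along the fingers, y is the line along which they close (so a half turn about z gives the same grasp; the last joint's range is limited). The gripper opens to 87 mm and grips with 3 to 60 N. Pads are 19 mm wide; open, the fingers measure 117 mm over their backs; the gripper's body (75 mm by 190 mm) begins 51 mm behind the grasp point.
Start: joints at [79.561, 22.042, 0.453, 0, -68.411, -14.817], TCP at [0.267, 0.565, 0.405] pointing down, gripper open.
Joint ranges: [-179.83, 179.83], [-69.29, 118.12], [-61.27, 80.66], [-181.25, 117.63], [-171.15, -9.14], [-177.46, 177.46]. Speed limits (degrees/s): [159.86, 159.86, 180, 180, 180, 180].

INTERFACE

Orientations are given as a 3x3 rotation matrix whose columns are the frame's x, y, z axes.
In Python, from station import r, vision gives the robot as it stands. The module is installed in compiled form; this text tells all that it offers.
- The arm moves only by the shell command python3 -m creep 'ROWS'. ROWS is JSON, a list of rows, each a list of 7 numbers: the opening, from -1 (shut) to 1 (fully open), then the shift along the tool's x, y, z in mm, then the turn, a rotation vector about the tool's x, y, z in degrees. A call has 1 to 8 rows; each row is the pose to reach, as a shift and turn from the pose commanded when the call began, along the tool's axes at that moment; what a row does not reach only later rows make up. A row lasts 1/12 s, in which the tool goes at most 41.7 mm and 7.16 degrees, less where a joint would pass 70% of its speed; a pose out of reach is approached as far as the arm can. A call with a gripper value outside its range is refused whole. The fingers move at their own pace and stop on an object; the grip force is fixed at half the most. Time passes only in rows, so rows that repeat a pose let the fingers close. It gives the time, the measured TCP pose, the force, the opening and the grip force at its end, in the units of the state.
- r.sense(): the state, without advancing time (a new reading comes with each control period).
- vision.capture(name): name is "scene" or "top" or "wrist"; returns (picture, depth): 400x640x3 uint8, red, green, blue; 400x640 float32, m along the optical axis (not along the pixel's ray), 0 where there is no reading.
- vision.camera_model(name): a dict with "vertical_fov" (degrees; the focal length in pixels is half the picture's height over the tangent of half this angle, whatever the lens; pixels are square), "cx", "cy" (the principal point, pixels), "extrinsics" (4x4, takes a point from camera to world coordinates); the wrist camera has in their place "mount" (4x4, takes a point from camera to tool coordinates, whose origin is the TCP and whose axes are the flange's). Camera axes: x right, y down, z forward; pixel columns grow to the right and rows downward; lengths in m; the calibration is good to about 2 mm. A picture is of the moment at which its call begins: read the wrist's pose just before it. camera_model takes no time and is no camera call.
- r.finish_job(): hands the job in; it is judged then, once.
Trained networks look in the newest picture that a camera, given by its name, has taken for a name from the list of things; names that differ only in an ending like _2 or _b are one class to them, and where a whole thing is asked for, a point or a joint stands for the part that bears it (a point fixed in the world has none). Each returns a list of dicts, best first, with "conf" (0 to 1); they miss things now and then, are a little off and sometimes report something else, mostly with a low value. They report only what shows in the picture. A call takes as long as a camera call.
- vision.find_in(camera, thing): "uv" ([column, row] in pixels, amid what is visible of it).
- vision.cut_out(camera, thing): "region" (400x640 bool, what is visible of it) and "uv" ([column, row] in pixels, amid what is visible of it).
The state is a dict: "time_s": time; "joints": joint angles; "joint_velocities": joint speeds; "effort": joint torques, N m; "tcp_pos": TCP position; "ee_rot": TCP orientation; "wrist_force": force on the tool from outside, world axes, zero at the start; "moment": the same for the moment, N m; "gripper_width": opening from 0.0 (shut) to 1.0 (fully open); "gripper_force": force on a finger pad.
Only numpy, scipy, OpenCV 4.12 (cv2) and the standard library are available. Lean on these libraries where they do the work, as an engineer would, in place of code of your own. Each camera call takes 0.05 s, during which the arm holds its last target. There are 200 camera calls.

TASK

The white-lidded jar in the imaging cabinet has had its picture taken. Lift it off the pedestal, out through the round port in the cabinet's roof, and stand it upright on the floor of the blue tray, setting it down gently; let go and leave it standing. Do not disturb the black-lidded jar in the orange tray.

Things in the scene. Friction and masses are not known exactly. Their poses are not given: they have to be found in the camera images.
- jar: Amber jar with white screw lid and paper label, to be moved: upright cylinder, 48 mm diameter, 85 mm tall (lid: top 22 mm, same diameter), 0.13 to 0.25 kg. Origin: centre of its underside, z up. It stands loose on a black pedestal (disc 90 mm in diameter) in the cabinet, 95 mm below the roof's upper face, so its lid ends 10 mm below that face.
- port (a point): Centre of the round port (170 mm hole ringed in orange) in the cabinet's flat white roof, at the roof's upper face, 165 mm above the bench; z up, x, y along the cabinet's sides. Roof 8 mm thick; orange rim 2 mm proud. Fixed cabinet, 240 x 240 mm in plan, closed on all sides (three clear): the port is its only opening. The pedestal is centred under it, the jar within 12 mm of that.
- blue_tray: Blue open tray fixed on the bench, empty, 150 x 150 mm outside, 40 mm tall, walls and floor 5 mm thick. Origin: centre of its underside, x, y along its sides, z up; its inner floor is at z = 5 mm. An orange tray of the same size stands beside it; which of the two is nearer the cabinet varies.
- spare_jar: Bystander: a jar of the same amber glass, size and shape but with a black lid, standing loose in the orange tray. Origin at the centre of its underside, z up. To be left alone.

How it is judged:
By the outcome, as a careful person would: the job done as asked, in the order asked, and still so for the second after the job is handed in, with the robot touching nothing.
It also fails if it takes over 43 s, if anything falls off the work surface, if the arm or the gripper's body presses on something with over 40 N, if the wrist force passes 120 N, or if a joint passes its speed limit or range.

## Working session

There is one attempt and no reset: what is moved stays moved. The work goes in short steps, Python scripts to look and compute and a shell command to move; the robot and the scene stay as the last step left them, time stands still between calls to the robot, and variables do not carry over. Pictures are saved under pics/ and viewed, at most 10 in all, crops included, and the job is handed in when it is done.

```bash
mkdir -p pics; cat > h.py <<'E'
import numpy as np, cv2
from station import r, vision
def cam(name):
    s=r.sense(); m=vision.camera_model(name); p,d=vision.capture(name)
    if 'extrinsics' in m: T=np.array(m['extrinsics'])
    else:
        W=np.eye(4);W[:3,:3]=s['ee_rot'];W[:3,3]=s['tcp_pos'];T=W@np.array(m['mount'])
    f=200/np.tan(np.radians(m['vertical_fov']/2))
    return p,d,T,f,m['cx'],m['cy']
def cloud(c):
    p,d,T,f,cx,cy=c
    v,u=np.mgrid[:400,:640]
    P=np.stack([(u-cx)/f*d,(v-cy)/f*d,d],-1)
    return P@T[:3,:3].T+T[:3,3]
def totool(P):
    s=r.sense(); return np.array(s['ee_rot']).T@(np.asarray(P)-s['tcp_pos'])*1000
E
python3 - <<'E'
from h import *
ims=[]
s=r.sense();print(s['tcp_pos'],np.round(s['ee_rot'],3).tolist(),s['gripper_width'])
np.set_printoptions(precision=4,suppress=True)
for n in ('scene','top','wrist'):
    c=cam(n);C=cloud(c);cv2.imwrite(f'pics/{n}0.png',c[0][...,::-1])
    print(n,c[2][:3,3],c[3:])
    for t in ('jar','port','blue_tray','spare_jar'):
        for o in vision.cut_out(n,t)[:2]:
            k=o['region']&(c[1]>0);q=C[k]
            print(n,t,round(o['conf'],2),o['uv'],k.sum(),np.median(q,0) if len(q) else '',np.percentile(q,[2,98],axis=0).tolist() if len(q) else '')
a=cv2.imread('pics/scene0.png');b=cv2.imread('pics/top0.png');w=cv2.imread('pics/wrist0.png')
m=np.vstack([np.hstack([a,b]),np.hstack([w,w*0])]);cv2.imwrite('pics/m0.png',cv2.resize(m,(800,500)))
E
```

```text
[0.26655524 0.56509059 0.4036842 ] [[0.904, -0.427, -0.001], [-0.427, -0.904, -0.002], [0.0, 0.002, -1.0]] 1.0017860706755646
scene [ 1.1287 -0.0653  0.8014] (np.float64(483.000161626741), 317.55245047379145, 201.26193444440733)
scene jar 0.55 [456.3, 203.9] 915 [0.537  0.1723 0.1466] [[0.5043074678936521, 0.15320257207032573, 0.09814252424703726], [0.5472344906494809, 0.1964063606226974, 0.15608465767075028]]
scene port 0.74 [451.0, 219.6] 21184 [0.5826 0.1759 0.1276] [[0.38882349412648276, 0.04141041088866133, 0.0059008120599415605], [0.6635701108650466, 0.3119570959599182, 0.16624081327091428]]
scene port 0.59 [174.1, 206.8] 1002 [ 0.4828 -0.3662  0.0654] [[0.44617212786046584, -0.39225890194887847, 0.005345420057178858], [0.4922914438817815, -0.3482197805115325, 0.09114990477062015]]
scene blue_tray 0.58 [275.2, 241.8] 5340 [ 0.5225 -0.1592  0.0056] [[0.4503639233140155, -0.23127267491274023, 0.0011094881317355609], [0.6048593405501776, -0.08305960314229544, 0.04012382279135697]]
scene spare_jar 0.74 [173.7, 206.4] 963 [ 0.4832 -0.3655  0.0668] [[0.4497900443748518, -0.3906738964
[... 358 characters left out ...]
0.15926166077513798]]
top port 0.8 [200.2, 201.7] 13041 [0.5224 0.1884 0.164 ] [[0.3902504795203412, 0.04413903926600933, 0.009217348820348947], [0.6431157650028115, 0.29937827822243956, 0.16936816771674773]]
top blue_tray 0.71 [356.3, 199.3] 3961 [ 0.5244 -0.161   0.0064] [[0.4483274739132564, -0.23268455441525013, 0.0011389015227423194], [0.5973804881109308, -0.08637625117800031, 0.04275275898555021]]
top spare_jar 0.6 [448.5, 226.3] 505 [ 0.4626 -0.366   0.0893] [[0.4419061493982479, -0.3934240230466294, 0.010441228341228879], [0.48558891774917956, -0.3506383639121339, 0.09405168568259067]]
wrist [0.3314 0.5342 0.3841] (np.float64(341.3875747696036), 315.3727273292151, 202.15638459355915)
```

View pics/m0.png

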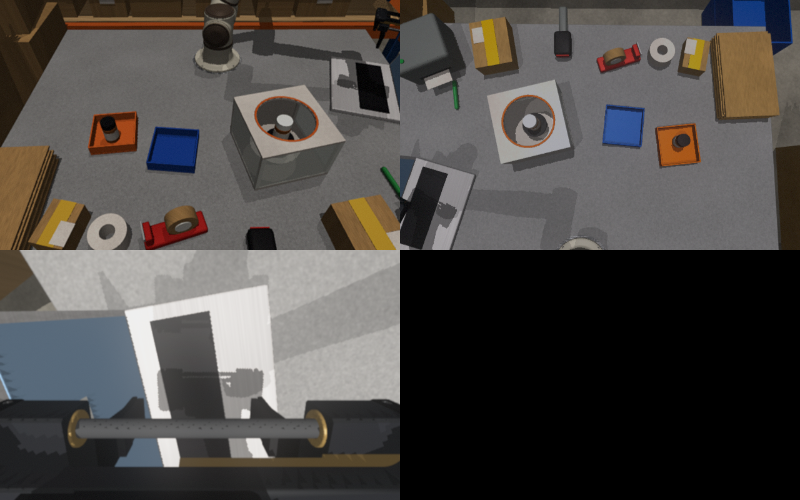

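The mosaic shows the cabinet with the white-lidded jar in its port (scene tile 285,125; top tile 530,122). The empty blue tray is at top tile 623,126, and the spare black-lidded jar is in the orange tray at 682,143. The network positions agree with this.

```bash
python3 - <<'E'
from h import *
np.set_printoptions(precision=4,suppress=True)
c=cam('top');C=cloud(c);d=c[1]
def circ(k,q=None):
    q=C[k][:,:2].astype(np.float32);(x,y),R=cv2.minEnclosingCircle(q);return k.sum(),np.round([x,y,R],4),np.median(C[k],0)
j=vision.cut_out('top','jar')[0]['region']&(d>0)&(abs(C[...,2]-.155)<.006)
print('lid',circ(j))
hsv=cv2.cvtColor(c[0],cv2.COLOR_RGB2HSV)
rim=(hsv[...,0]<16)&(hsv[...,1]>130)&(abs(C[...,2]-.167)<.006)&(np.hypot(C[...,0]-.52,C[...,1]-.172)<.12)
print('rim',circ(rim))
b=vision.cut_out('top','blue_tray')[0]['region']&(d>0)
print('tray',cv2.minAreaRect(C[b][:,:2].astype(np.float32)*1000))
fl=b&(C[...,2]<.012);print('floor',cv2.minAreaRect(C[fl][:,:2].astype(np.float32)*1000))
print(totool([.5178,.170,.404]))
E
```

```text
lid (np.int64(389), array([0.5213, 0.1736, 0.0243]), array([0.5201, 0.1735, 0.1555]))
rim (np.int64(638), array([0.5202, 0.1755, 0.0914]), array([0.5231, 0.1789, 0.1674]))
tray ((522.7240600585938, -161.92306518554688), (155.33302307128906, 150.2742156982422), 84.84668731689453)
floor ((520.7508544921875, -164.30455017089844), (150.22068786621094, 146.1819305419922), 84.88257598876953)
[395.8021 250.3062   0.7563]
```

```bash
python3 -m creep '[[1,20,12,0,0,0,0],[1,55,34,0,0,0,0],[1,90,56,0,0,0,0],[1,125,77,0,0,0,0],[1,160,99,0,0,0,0],[1,190,118,0,0,0,0],[1,215,133,0,0,0,0],[1,240,149,0,0,0,0]]'
python3 -m creep '[[1,30,19,0,0,0,0],[1,60,37,0,0,0,0],[1,90,55,0,0,0,0],[1,115,71,0,0,0,0],[1,135,84,0,0,0,0],[1,150,93,0,0,0,0],[1,157,97,0,0,0,0],[1,157,97,0,0,0,0]]'
python3 - <<'E'
from h import *
np.set_printoptions(precision=4,suppress=True)
c=cam('wrist');C=cloud(c);d=c[1];cv2.imwrite('pics/w1.png',c[0][...,::-1])
for o in vision.cut_out('wrist','jar')[:2]:
    j=o['region']&(d>0)&(abs(C[...,2]-.155)<.006)
    print(o['conf'],o['uv'],j.sum(),np.median(C[o['region']],0))
    if j.sum()>50:
        (x,y),R=cv2.minEnclosingCircle(C[j][:,:2].astype(np.float32));print(x,y,R,totool([x,y,.13+.164]))
s=r.sense();print(s['tcp_pos'],s['ee_rot'],s['joints'])
E
```

```text
time_s: 1.57
tcp_pos: [0.4208, 0.3264, 0.4051]
ee_rot: [[0.904, -0.427, 0.001], [-0.427, -0.904, 0.001], [0.0, -0.001, -1.0]]
wrist_force: [1.9, 0.1, 0.1]
gripper_width: 1.001
gripper_force: 0.0
time_s: 2.23
tcp_pos: [0.5213, 0.1723, 0.4047]
ee_rot: [[0.903, -0.429, -0.0], [-0.429, -0.903, -0.0], [0.0, 0.0, -1.0]]
wrist_force: [0.9, 0.8, 0.1]
gripper_width: 1.006
gripper_force: 0.0
0.84 [316.0, 209.7] 3422 [0.5264 0.1721 0.1542]
0.5212701559066772 0.17470845580101013 0.023926135152578354 [  0.2147  -1.2181 110.7045]
[0.5206 0.1737 0.4047] [[ 0.9044 -0.4268 -0.0001]
 [-0.4268 -0.9044  0.0002]
 [-0.0002 -0.0001 -1.    ]] [ 35.3764  14.6318 -10.3557  -0.0146 -65.011   29.3663]
```

View pics/w1.png

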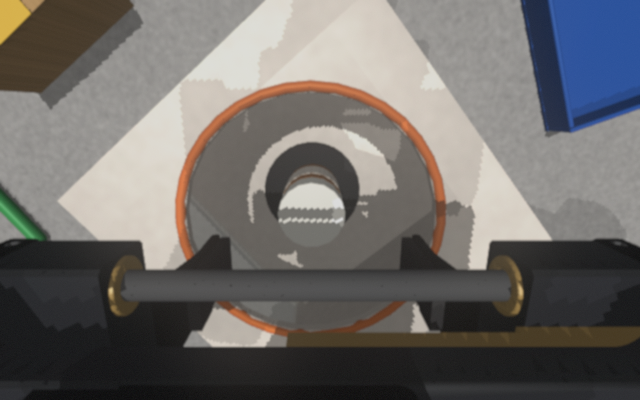

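The lid sits at (312,213), between the fingers, and the wrist measurement agrees with the top camera to 1 mm. I'll descend and grip.

```bash
python3 -m creep '[[1,0,-1,15,0,0,0],[1,0,-1,35,0,0,0],[1,0,-1,55,0,0,0],[1,0,-1,75,0,0,0],[1,0,-1,90,0,0,0],[1,0,-1,102,0,0,0],[1,0,-1,109,0,0,0],[1,0,-1,109,0,0,0]]'
python3 -m creep '[[-1,0,0,0,0,0,0],[-1,0,0,0,0,0,0],[-1,0,0,0,0,0,0],[-1,0,0,0,0,0,0],[-1,0,0,0,0,0,0],[-1,0,0,0,0,0,0],[-1,0,0,0,0,0,0],[-1,0,0,0,0,0,0]]'
```

```text
time_s: 3.0
tcp_pos: [0.5203, 0.1751, 0.2943]
ee_rot: [[0.905, -0.425, -0.003], [-0.425, -0.905, -0.002], [-0.002, 0.003, -1.0]]
wrist_force: [-0.5, -0.6, 0.7]
gripper_width: 1.0
gripper_force: 0.0
time_s: 3.67
tcp_pos: [0.5213, 0.1743, 0.296]
ee_rot: [[0.904, -0.427, 0.001], [-0.427, -0.904, 0.0], [0.0, -0.001, -1.0]]
wrist_force: [-0.5, 1.0, -0.0]
gripper_width: 0.54
gripper_force: 30.0
```

```bash
python3 -m creep '[[-1,0,0,-5,0,0,0],[-1,0,0,-15,0,0,0],[-1,0,0,-35,0,0,0],[-1,0,0,-60,0,0,0],[-1,0,0,-85,0,0,0],[-1,0,0,-110,0,0,0],[-1,0,0,-128,0,0,0],[-1,0,0,-140,0,0,0]]'
python3 -m creep '[[-1,0,0,-6,0,0,0],[-1,0,0,-6,0,0,0],[-1,0,0,-6,0,0,0]]'
python3 - <<'E'
from h import *
np.set_printoptions(precision=4,suppress=True)
c=cam('scene');C=cloud(c);d=c[1];cv2.imwrite('pics/s2.png',c[0][...,::-1])
for o in vision.cut_out('scene','jar')[:2]:
    k=o['region']&(d>0);print(o['conf'],o['uv'],np.percentile(C[k],[2,50,98],axis=0))
s=r.sense();print(s['tcp_pos'],s['wrist_force'],totool([.5225,-.1625,s['tcp_pos'][2]]))
E
```

```text
time_s: 4.33
tcp_pos: [0.5211, 0.1741, 0.4391]
ee_rot: [[0.904, -0.427, 0.004], [-0.427, -0.904, 0.002], [0.003, -0.003, -1.0]]
wrist_force: [1.3, 0.9, -2.0]
gripper_width: 0.542
gripper_force: 30.0
time_s: 4.58
tcp_pos: [0.5208, 0.1741, 0.4414]
ee_rot: [[0.904, -0.427, -0.001], [-0.427, -0.904, 0.0], [-0.001, 0.0, -1.0]]
wrist_force: [-0.7, -0.6, -3.1]
gripper_width: 0.541
gripper_force: 30.0
0.78 [473.1, 151.2] [[0.5044 0.1521 0.2189]
 [0.5387 0.1701 0.275 ]
 [0.5461 0.195  0.301 ]]
[0.5209 0.1741 0.4404] [ 0.2828 -0.0319 -1.6252] [145.1722 303.7437   0.3824]
```

View pics/s2.png

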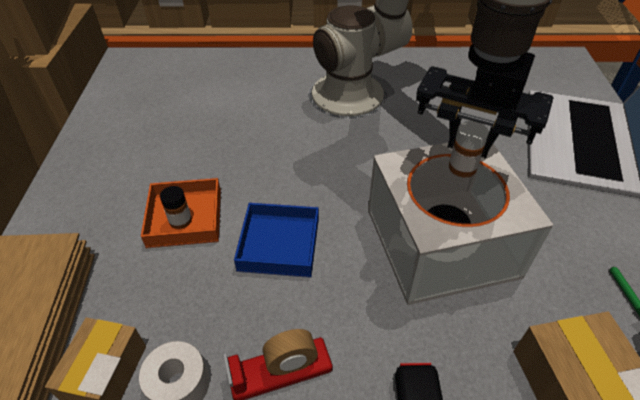

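The jar is held upright in the gripper at (467,145), with its bottom at about z 0.217, clear of the roof. The pedestal is empty. I'll carry it over to the tray.

```bash
python3 -m creep '[[-1,4,9,0,0,0,0],[-1,14,29,0,0,0,0],[-1,28,59,0,0,0,0],[-1,43,90,0,0,0,0],[-1,58,121,0,0,0,0],[-1,73,152,0,0,0,0],[-1,87,183,0,0,0,0],[-1,101,212,0,0,0,0]]'
python3 -m creep '[[-1,14,30,0,0,0,0],[-1,26,55,0,0,0,0],[-1,35,75,0,0,0,0],[-1,41,86,0,0,0,0],[-1,44,92,0,0,0,0],[-1,44,92,0,0,0,0],[-1,44,92,0,0,0,0]]'
python3 - <<'E'
from h import *
np.set_printoptions(precision=4,suppress=True)
s=r.sense();print(s['tcp_pos'],s['wrist_force'],np.array(s['ee_rot']))
c=cam('scene');C=cloud(c);d=c[1]
for o in vision.cut_out('scene','jar')[:2]:
    k=o['region']&(d>0);print(o['conf'],o['uv'],np.percentile(C[k],[2,50,98],axis=0))
b=[o for o in vision.cut_out('scene','blue_tray')][0]['region']&(d>0)&(C[...,2]>-.01)&(C[...,2]<.05);print(cv2.minAreaRect(C[b][:,:2].astype(np.float32)*1000))
E
```

```text
time_s: 5.35
tcp_pos: [0.5213, -0.0628, 0.4411]
ee_rot: [[0.904, -0.427, -0.002], [-0.427, -0.904, -0.0], [-0.001, 0.001, -1.0]]
wrist_force: [1.3, -0.2, -1.1]
gripper_width: 0.541
gripper_force: 30.0
time_s: 5.93
tcp_pos: [0.5226, -0.1622, 0.4414]
ee_rot: [[0.904, -0.427, -0.001], [-0.427, -0.904, 0.0], [-0.001, -0.0, -1.0]]
wrist_force: [0.3, 0.9, -1.1]
gripper_width: 0.546
gripper_force: 30.0
[ 0.5226 -0.1622  0.4414] [ 0.2848  0.8812 -1.1178] [[ 0.9044 -0.4266 -0.0007]
 [-0.4266 -0.9044  0.0004]
 [-0.0008 -0.     -1.    ]]
0.81 [267.4, 156.4] [[ 0.5148 -0.1815  0.2185]
 [ 0.5433 -0.1612  0.2682]
 [ 0.5479 -0.1384  0.3009]]
((526.2872314453125, -155.8170928955078), (149.04702758789062, 153.66612243652344), 85.0162582397461)
```

```bash
python3 -m creep '[[-1,0,0,12,0,0,0],[-1,0,0,37,0,0,0],[-1,0,0,67,0,0,0],[-1,0,0,97,0,0,0],[-1,0,0,127,0,0,0],[-1,0,0,152,0,0,0],[-1,0,0,172,0,0,0],[-1,0,0,185,0,0,0]]'
python3 -m creep '[[-1,0,0,6,0,0,0],[-1,0,0,10,0,0,0],[-1,0,0,12,0,0,0],[-1,0,0,14,0,0,0],[-1,0,0,16,0,0,0],[-1,0,0,17,0,0,0],[-1,0,0,17,0,0,0],[-1,0,0,17,0,0,0]]'
python3 - <<'E'
from h import *
np.set_printoptions(precision=4,suppress=True)
c=cam('scene');C=cloud(c);d=c[1];cv2.imwrite('pics/s3.png',c[0][...,::-1])
for o in vision.cut_out('scene','jar')[:2]:
    k=o['region']&(d>0);print(o['conf'],o['uv'],np.percentile(C[k],[2,50,98],axis=0))
E
```

```text
time_s: 6.75
tcp_pos: [0.5222, -0.1614, 0.2545]
ee_rot: [[0.905, -0.425, -0.003], [-0.425, -0.905, 0.0], [-0.003, 0.001, -1.0]]
wrist_force: [-0.4, -0.4, -1.8]
gripper_width: 0.538
gripper_force: 30.0
time_s: 7.42
tcp_pos: [0.5226, -0.1626, 0.2401]
ee_rot: [[0.904, -0.427, 0.001], [-0.427, -0.904, -0.0], [0.001, -0.0, -1.0]]
wrist_force: [-0.0, 1.2, -2.3]
gripper_width: 0.545
gripper_force: 30.0
0.72 [274.4, 231.2] [[ 0.5079 -0.1821  0.0173]
 [ 0.5438 -0.1628  0.068 ]
 [ 0.5487 -0.14    0.1   ]]
```

View pics/s3.png

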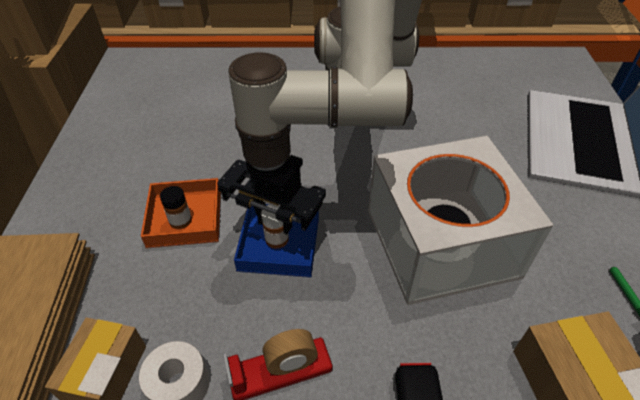

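The jar is over the blue tray at (275,232), with its bottom about 11 mm above the tray floor. I'll lower it slowly.

```bash
python3 -m creep '[[-1,0,0,1,0,0,0],[-1,0,0,2,0,0,0],[-1,0,0,3,0,0,0],[-1,0,0,4,0,0,0],[-1,0,0,5,0,0,0],[-1,0,0,6,0,0,0],[-1,0,0,7,0,0,0],[-1,0,0,7,0,0,0]]'
python3 -m creep '[[-1,0,0,0.5,0,0,0],[-1,0,0,1,0,0,0],[-1,0,0,1.5,0,0,0],[-1,0,0,2,0,0,0],[-1,0,0,2,0,0,0]]'
```

```text
time_s: 8.18
tcp_pos: [0.5225, -0.1625, 0.2325]
ee_rot: [[0.904, -0.427, -0.001], [-0.427, -0.904, 0.0], [-0.001, 0.0, -1.0]]
wrist_force: [-0.1, -0.6, -0.6]
gripper_width: 0.547
gripper_force: 30.0
time_s: 8.6
tcp_pos: [0.5226, -0.1625, 0.231]
ee_rot: [[0.905, -0.426, 0.0], [-0.426, -0.905, -0.0], [0.0, 0.0, -1.0]]
wrist_force: [-0.4, 0.1, 0.7]
gripper_width: 0.543
gripper_force: 30.0
```

```bash
for i in 1 ; do python3 -m creep '[[-1,0,0,0.3,0,0,0],[-1,0,0,0.6,0,0,0],[-1,0,0,1,0,0,0],[-1,0,0,1,0,0,0]]' | grep -E 'time|pos|force'; done
```

```text
time_s: 8.93
tcp_pos: [0.5227, -0.1625, 0.2309]
wrist_force: [-2.3, 1.2, 6.9]
gripper_force: 30.0
```

Contact: the wrist force is now 6.9 N upward and the height matches the tray floor. I'll release.

```bash
python3 -m creep '[[0.7,0,0,0,0,0,0],[0.8,0,0,0,0,0,0],[1,0,0,0,0,0,0],[1,0,0,0,0,0,0],[1,0,0,0,0,0,0],[1,0,0,0,0,0,0],[1,0,0,0,0,0,0]]'
python3 -m creep '[[1,0,0,-5,0,0,0],[1,0,0,-15,0,0,0],[1,0,0,-30,0,0,0],[1,0,0,-55,0,0,0],[1,0,0,-80,0,0,0],[1,0,0,-105,0,0,0],[1,0,0,-125,0,0,0],[1,0,0,-135,0,0,0]]'
python3 -m creep '[[1,0,0,-5,0,0,0],[1,0,0,-5,0,0,0],[1,0,0,-5,0,0,0]]'
python3 - <<'E'
from h import *
np.set_printoptions(precision=4,suppress=True)
for n in ('scene','wrist'):
    c=cam(n);C=cloud(c);d=c[1];cv2.imwrite(f'pics/{n}4.png',c[0][...,::-1])
    for t in ('jar','spare_jar'):
        for o in vision.cut_out(n,t)[:1]:
            k=o['region']&(d>0);print(n,t,o['conf'],o['uv'],np.percentile(C[k],[2,50,98],axis=0).tolist())
cv2.imwrite('pics/m4.png',cv2.resize(np.vstack([cv2.imread('pics/scene4.png'),cv2.imread('pics/wrist4.png')]),(480,600)))
E
```

```text
time_s: 9.52
tcp_pos: [0.5226, -0.1625, 0.2297]
ee_rot: [[0.904, -0.427, -0.0], [-0.427, -0.904, -0.0], [-0.0, 0.0, -1.0]]
wrist_force: [0.8, -0.3, 0.8]
gripper_width: 0.958
gripper_force: 0.0
time_s: 10.18
tcp_pos: [0.5229, -0.1626, 0.369]
ee_rot: [[0.905, -0.426, 0.007], [-0.426, -0.905, -0.001], [0.006, -0.002, -1.0]]
wrist_force: [0.3, 1.0, 0.9]
gripper_width: 1.002
gripper_force: 0.0
time_s: 10.43
tcp_pos: [0.5222, -0.1624, 0.3689]
ee_rot: [[0.904, -0.427, -0.002], [-0.427, -0.904, 0.001], [-0.002, 0.0, -1.0]]
wrist_force: [-0.4, -0.4, 0.7]
gripper_width: 1.0
gripper_force: 0.0
scene jar 0.95 [275.0, 229.0] [[0.505293499973077, -0.18099962755621118, 0.00867195860596455], [0.5402417577766385, -0.1581693693120385, 0.0725462756827645], [0.5483043088009141, -0.13710647674995302, 0.09115681555388218]]
scene spare_jar 0.83 [172.2, 207.1] [[0.40589849113419707, -0.3932097578454248, 0.004635381213010062], [0.4829691403998447, -0.36635427755591, 0.06482887468408105], [0.4923009749916423, -0.34824678537141596, 0.0914534265689023]]
wrist jar 0.71 [316.3, 199.8] [[0.5010825268182866, -0.18566323683510128, 0.019001034027863465], [0.5264113035914684, -0.1651930519003325, 0.08923630015279671], [0.5456625586156252, -0.1417974564339642, 0.09079192677939832]]
wrist spare_jar 0.63 [574.9, 146.1] [[0.4462805535352712, -0.39353818171227206, 0.010430584232808472], [0.4729982269364824, -0.36375648067094424, 0.08692949845763409], [0.48969993164506853, -0.3503606374743445, 0.09076687073685119]]
```

View pics/m4.png

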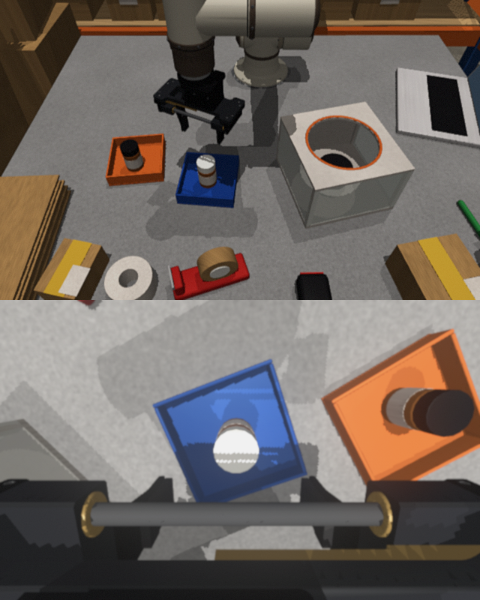

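The jar stands upright in the blue tray (scene tile 206,170), with its top at z 0.09. The gripper is clear and the spare jar has not moved.

```bash
python3 -c "
from station import r
print(r.finish_job())"
```

```text
the job is handed in; nothing more can be done
None
```

The white-lidded jar is standing upright on the floor of the blue tray, released, the black-lidded jar was not disturbed, and the job was handed in at about 11 s of the 43 s allowed (no verdict came back).

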